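# Load the wire spool and hold the tension arm for threading

### The arm

A 6-joint arm with a two-finger parallel gripper is mounted at the origin on the work surface. World frame = base frame: x ahead of the robot, y to its left, z up, the work surface at z = 0. Lengths are in mm, angles in rad, forces in N, time in s.
With the tool pointing down it reaches from about 300 to 750 mm from the base axis. Payload 8.5 kg.
Tool frame: the origin (TCP) lies midway between the tips of the shut fingers; the grasp point (between the pads) lies 19 mm behind it; z points along the fingers, x is the direction in which the jaws open and shut, and the axes are right-handed (so a half turn about z gives the same grasp; the last joint's range is limited). The gripper opens to 88 mm and grips with 3 to 60 N. Pads are 18 mm wide; open, the fingers measure 123 mm over their backs; the gripper's body (75 mm by 187 mm) begins 45 mm behind the grasp point.
Start: joints at [-1.427, 0.381, 1.297, -0, 1.464, -0.215], TCP at [193.126, -514.959, 238.748] pointing down, gripper open.
Joint ranges: [-3.11, 3.11], [-0.89, 2.33], [0.22, 2.48], [-1.42, 4.56], [0.17, 2.85], [-2.88, 2.88]. Speed limits (rad/s): [2.39, 2.39, 3.14, 3.14, 3.14, 3.14].

### API

Orientations are given as a unit quaternion [x, y, z, w].
In Python, from workcell import * gives the robot as it stands.
- The arm moves only by the tool drive_tool, never from a script. Its argument "motion" is a list of rows, each a list of 3 entries, a list of its own where there are three numbers: the finger opening in m, from 0 to 0.0881, then the shift along the tool's x, y, z in m, then the turn, a rotation vector about the tool's x, y, z in rad. In form: [[jaw, [tx, ty, tz], [rx, ry, rz]], ...]. A call has 1 to 20 rows; each row shifts and turns the commanded pose from where the row before left it, along the tool's axes as they then stand; what a row does not reach is not made up. A row lasts 1/8 s, in which the tool goes at most 62.5 mm and 10.7 degrees, less where a joint would pass 70% of its speed; a pose out of reach is approached as far as the arm can. A call is refused whole if a number of a shift passes 0.0625 or a number of a turn 0.188, either way. A call with a gripper value outside its range is refused whole. The fingers move at their own pace and stop on an object; "squeeze" is the grip in N (left out, the last holds). Time passes only in rows, so rows that do not move let the fingers close. It gives the time, the measured TCP pose, the force and the opening at its end, in the units of the state.
- observe(): the state, without advancing time (a new reading comes with each control period).
- camera(name): name is "side" or "top" or "wrist"; returns a dict with "pixels" (400x640x3 uint8, red, green, blue), "K" (3x3 intrinsics, pixels), "T" (4x4, takes a point from camera to world coordinates). Camera axes: x right, y up, looking along -z (the intrinsics and any distortion apply to the point x, -y, -z); pixel columns grow to the right and rows downward; lengths in mm; the calibration is good to about 2 mm. A picture is of the moment at which its call begins. There is no depth.
- sign_off(): hands the job in, once; it reports no verdict.
The state is a dict: "clock": time; "q": joint angles; "joint_vel": joint speeds; "joint_efforts": joint torques, N m; "position": TCP position; "ee_rot": TCP orientation; "force": force on the tool from outside, world axes, zero at the start; "wrist_torque": the same for the moment, N m; "opening": finger opening in mm.
Only numpy, scipy, OpenCV 4.12 (cv2) and the standard library are available. Lean on these libraries where they do the work, as an engineer would, in place of code of your own. Each camera call takes 0.05 s, during which the arm holds its last target.

### The job

Get the wire payoff stand ready for threading: lower the full spool of copper wire (not the empty one) over the spindle until it sits on the platter, without dropping it, and let it go. Then draw the sprung tension arm round towards the two fixed guide rollers, all the way to its stop, without letting it snap back, and finish while still holding it against the stop so that a colleague can thread the wire. Leave the empty spool, the multimeter and the fan where they are.

Things in the scene. Friction and masses are not known exactly. Their poses are not given: they have to be found in the camera images.
- full_spool: Full spool of copper wire, standing upright on the table: two black plastic flanges 60 mm in diameter and 5 mm thick, 50 mm tall overall, wound with bright copper wire to 52 mm in diameter between them; upright through bore 16 mm in diameter; about 0.24 to 0.42 kg. Origin at the centre of its underside, z up along the bore. It may stand left or right of the stand, with the empty spool on the other side. Can be gripped across the top flange (60 mm wide) from above.
- empty_spool: Empty spool of the same flange size and height (60 mm, 50 mm tall) but with only its bare black core, 30 mm in diameter, between the flanges; 0.05 kg. Origin at the centre of its underside. To be left alone.
- multimeter: Yellow hand multimeter, 170 mm long (its x), 88 mm wide and 40 mm thick (47 mm over its dial), lying on its back on the table. Origin at the centre of its underside. To be left alone.
- fan: Black axial fan, 80 x 80 x 25 mm, lying flat on the table. Origin at the centre of its underside. To be left alone.
- stand: Wire payoff stand, fixed to the table: grey base plate 250 mm (its x) by 350 mm (its y), top 14 mm above the table. Origin at the plate's centre at table height; its x axis points roughly away from the robot, its y axis to the robot's left. In its frame (mm): spindle at (-20, 125), arm pivot at (-20, 25), two fixed guide rollers (24 mm in diameter, tops 91 mm above the table) at (95, -25) and (95, -145). Nothing on the stand except the spindle is taller than 92 mm.
- platter (a point): Centre of the top face of the round steel platter (68 mm in diameter, top 45 mm above the table) that the spool must sit on; the spindle rises from here. Axes as those of the stand.
- spindle_tip (a point): Top of the vertical steel spindle: 10 mm in diameter with a tapered tip, 62 mm above the platter, 107 mm above the table. The spool's bore passes over it with 3 mm to spare all round.
- tension_arm (a joint): Angle of the sprung tension arm about its vertical pivot, rad: 0 at its rest pin (where the spring holds it), growing counter-clockwise seen from above, 1.15 at its stop. The spring pulls it back to 0; at the roller it takes about 2.3 N to start and 6.2 N at the stop. It springs back if let go.
- pivot_axis (a point): Point on the arm's vertical pivot axis, 56 mm above the table. The arm is a flat aluminium bar 16 mm wide, its top 52 mm above the table, from here to the roller. Axes as those of the stand.
- roller_top (a point): Centre of the top of the guide roller that stands upright on the free end of the tension arm, 130 mm from the pivot axis; x axis along the arm from pivot to roller, z up. The roller turns freely on a vertical axis; it is 32 mm tall (its top 88 mm above the table), 24 mm in diameter over its two 4 mm flanges and 18 mm between them, and can be pinched from above. It moves with the arm; at the stop it stands at (47, -87) mm in the stand's frame, free of the fixed guide rollers.

How it is judged:
By the outcome, as a careful person would: the job done as asked, in the order asked, and still so for the second after the job is handed in, while the arm keeps its last pose, push and grip.
It also fails if it takes over 64 s, if anything falls off the work surface, if the arm or the gripper's body presses on something with over 40 N, if the wrist force passes 120 N, or if a joint passes its speed limit or range.

## Working session

There is one attempt and no reset: what is moved stays moved. The work goes in short steps, Python scripts to look and compute and a tool call to move; the robot and the scene stay as the last step left them, time stands still between calls to the robot, and variables do not carry over. Pictures are saved under pics/ and viewed, and the job is handed in when it is done.

Besides the shell and the picture viewer there is one more tool, called after "Call:" as a command line: name --argument value ..., lists and objects as JSON in quotes. drive_tool: Moves the arm, as the interface text tells. Its arguments: {"type":"object","properties":{"motion":{"type":"array"},"squeeze":{"type":"number"}},"required":["motion"]}

```bash
mkdir -p pics; ls; python3 - <<'E'
from workcell import *
import cv2
print(observe())
for n in ["side","top","wrist"]:
    c=camera(n); cv2.imwrite(f"pics/{n}0.png",c["pixels"][:,:,::-1]); print(n,c["K"].tolist(),c["T"].round(4).tolist(),[k for k in c])
E
```

```text
pics
{'clock': 0.0, 'q': array([-1.42731602e+00,  3.81199665e-01,  1.29825861e+00,  2.38992007e-05,
        1.46354625e+00, -2.15334154e-01]), 'joint_vel': array([-0.0010844 , -0.00095154,  0.00106783, -0.00011606, -0.00231634,
        0.00040956]), 'joint_efforts': array([-1.11593199e-03, -4.37932992e+01, -2.24558508e+01,  7.12298602e-02,
        3.53084388e-02, -9.45619536e-05]), 'position': array([ 193.087245  , -514.70708342,  238.13650988]), 'ee_rot': array([ 8.21937152e-01, -5.69577756e-01, -4.72223174e-04, -5.24872944e-04]), 'force': array([ 0.49913536, -0.66192071, -1.0420669 ]), 'wrist_torque': array([ 0.0281169 , -0.00096202, -0.0110507 ]), 'opening': 88.24067153117329}
side [[520.8481392677304, 0.0, 315.8253762184229], [0.0, 520.8481392677304, 203.28088879893508], [0.0, 0.0, 1.0]] [[-0.7794, 0.3698, -0.5058, -188.5268], [-0.6262, -0.4319, 0.6491, 986.9891], [0.0216, 0.8226, 0.5682, 959.5258], [0.0, 0.0, 0.0, 1.0]] ['pixels', 'K', 'T']
top [[464.20518580869003, 0.0, 314.5908144409122], [0.0, 464.20518580869003, 202.69342358810968], [0.0, 0.0, 1.0]] [[-0.015, 0.993, -0.1171, 396.7827], [-0.9998, -0.0133, 0.0158, 13.5027], [0.0142, 0.1173, 0.993, 1422.4069], [0.0, 0.0, 0.0, 1.0]] ['pixels', 'K', 'T']
wrist [[281.5985169874772, 0.0, 318.03277274881304], [0.0, 281.5985169874772, 203.0878507247806], [0.0, 0.0, 1.0]] [[0.3511, 0.8862, 0.3022, 271.7404], [-0.9363, 0.3331, 0.1111, -484.651], [-0.0022, -0.322, 0.9467, 383.9284], [0.0, 0.0, 0.0, 1.0]] ['pixels', 'K', 'T']
```

View pics/top0.png

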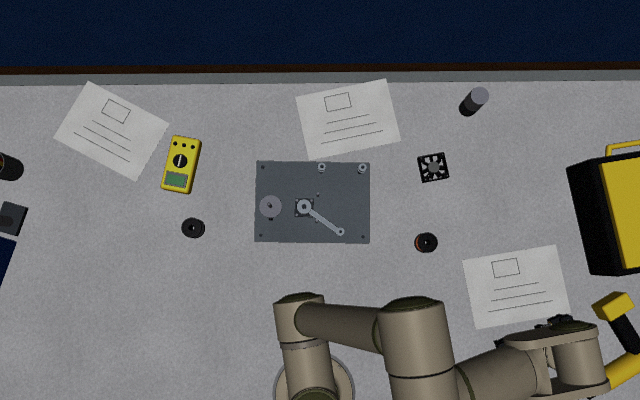

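View pics/side0.png

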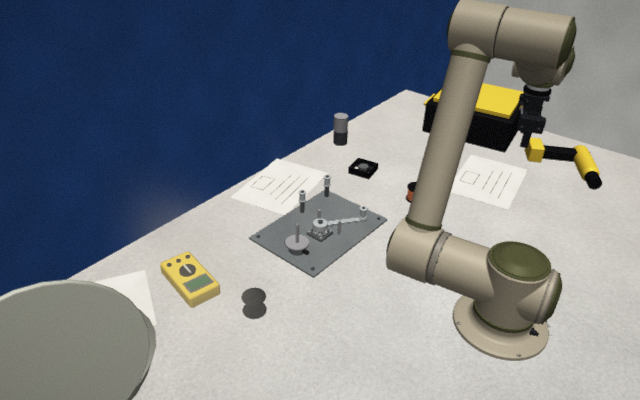

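View pics/wrist0.png

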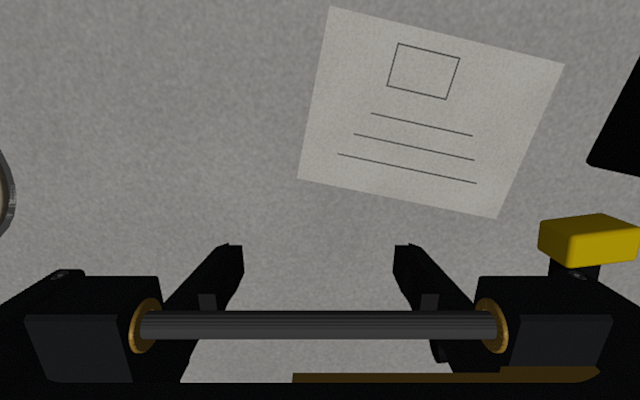

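The top view shows the full spool (copper rim visible) at about (426,242), the empty one at (193,228), the stand plate spanning about (255–370, 160–243), the spindle near (270,207), the arm pivot at (304,207) and the arm roller at (340,231). I'll measure these next.

```bash
cat > h.py <<'E'
import numpy as np, cv2
from workcell import *
def ray(c,u,v):
    K,T=c["K"],c["T"]; d=np.array([(u-K[0,2])/K[0,0],-(v-K[1,2])/K[1,1],-1.]); return T[:3,3],T[:3,:3]@d
def onz(c,u,v,z):
    o,d=ray(c,u,v); return o+d*(z-o[2])/d[2]
def proj(c,p):
    T=c["T"];q=T[:3,:3].T@(np.asarray(p,float)-T[:3,3]); q=q/-q[2]; K=c["K"]; return np.array([K[0,0]*q[0]+K[0,2],-K[1,1]*q[1]+K[1,2]])
def crop(c,u,v,w,h,s,name):
    im=c["pixels"][v-h:v+h,u-w:u+w,::-1]; cv2.imwrite("pics/"+name,cv2.resize(im,None,fx=s,fy=s,interpolation=cv2.INTER_CUBIC))
E
python3 - <<'E'
from h import *
c=camera("top"); im=c["pixels"]
crop(c,312,202,65,50,6,"t_stand.png")
crop(c,426,242,20,20,10,"t_spool.png")
# plate
hsv=cv2.cvtColor(im,cv2.COLOR_RGB2HSV)
g=cv2.cvtColor(im,cv2.COLOR_RGB2GRAY)
roi=np.zeros_like(g); roi[150:255,245:385]=1
m=((g<125)&(roi>0)).astype(np.uint8)
m=cv2.morphologyEx(m,cv2.MORPH_OPEN,np.ones((5,5)))
m=cv2.morphologyEx(m,cv2.MORPH_CLOSE,np.ones((15,15)))
cs,_=cv2.findContours(m,0,2); k=max(cs,key=cv2.contourArea); r=cv2.minAreaRect(k); print(r)
P=np.array([onz(c,u,v,14)[:2] for u,v in cv2.boxPoints(r)]); print(P.round(1)); print(P.mean(0),[np.linalg.norm(P[i]-P[i-1]).round(1) for i in range(4)])
# spool
roi=np.zeros_like(g); roi[225:260,405:450]=1
m=((g<75)&(roi>0)).astype(np.uint8)
cs,_=cv2.findContours(m,0,2); k=max(cs,key=cv2.contourArea); print(cv2.minEnclosingCircle(k),cv2.boundingRect(k))
print(onz(c,427,242,50))
for n,p in dict(spool=(0,0)).items(): pass
E
```

```text
((311.8800048828125, 201.54298400878906), (115.43490600585938, 81.916259765625), 0.8550973534584045)
[[ 446.9  177.2]
 [ 698.7  173.5]
 [ 689.  -182.9]
 [ 436.6 -171.8]]
[567.82036666  -1.0225703 ] [np.float64(349.1), np.float64(251.8), np.float64(356.5), np.float64(252.6)]
((425.5, 242.5), 11.768702507019043) (414, 232, 24, 21)
[ 437.10910896 -339.11150438   50.        ]
```

View pics/t_stand.png

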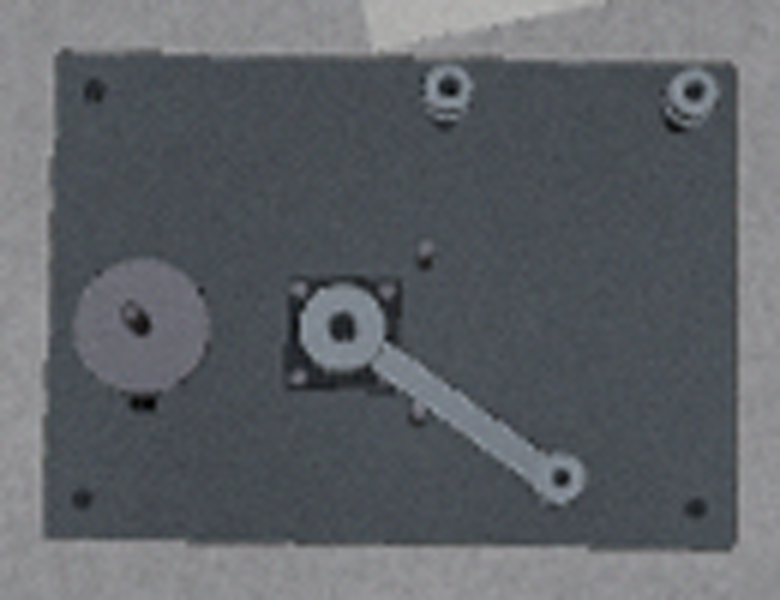

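View pics/t_spool.png

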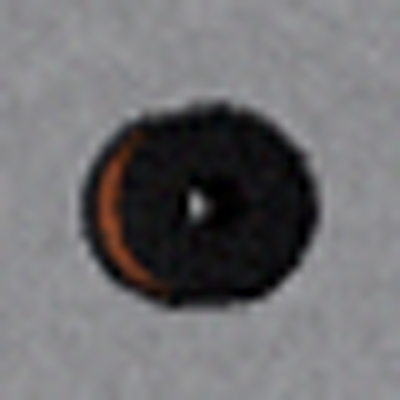

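```bash
python3 - <<'E'
from h import *
from scipy.optimize import least_squares
c=camera("top"); s=camera("side")
crop(s,320,232,75,50,5,"s_stand.png")
px=lambda x,y:(247+x/6-.4,152+y/6-.4)
obs=[((-20,125,45),px(143,324)),((-20,25,53),px(342,327)),((95,-25,91),px(449,87)),((95,-145,91),px(693,92)),((-94.6,-81.5,88),px(561,477))]
pts=[]
for p,(u,v) in obs:
    w=onz(c,u,v,p[2]); pts.append(w); print(p,w.round(1))
def f(a):
    R=np.array([[np.cos(a[2]),-np.sin(a[2])],[np.sin(a[2]),np.cos(a[2])]])
    return np.concatenate([R@np.array(p[:2])+a[:2]-w[:2] for (p,_),w in zip(obs,pts)])
r=least_squares(f,[568,0,0]); print(r.x,r.fun.round(1))
a=r.x;R=np.array([[np.cos(a[2]),-np.sin(a[2])],[np.sin(a[2]),np.cos(a[2])]])
for p in [(-20,125),(-20,25),(-94.6,-81.5),(47,-87)]: print(p,(R@np.array(p)+a[:2]).round(1))
for u,v in [(426.5,241.8),(427.2,241.9)]: print(onz(c,u,v,50).round(1))
w=R@np.array((-20,125))+a[:2]
for z in (45,107): print("side proj",proj(s,[*w,z]),"top",proj(c,[*w,z]))
E
```

```text
(-20, 125, 45) [552.2 123.4  45. ]
(-20, 25, 53) [548.5  24.4  53. ]
(95, -25, 91) [661.  -29.3  91. ]
(95, -145, 91) [ 657. -148.   91.]
(-94.6, -81.5, 88) [470.9 -79.9  88. ]
[ 5.67516126e+02 -1.22184993e+00 -3.26485035e-02] [-0.6  1.  -0.2 -0.   0.7 -0.   0.7 -1.3 -0.6  0.3]
(-20, 125) [551.6 124.4]
(-20, 25) [548.3  24.4]
(-94.6, -81.5) [470.3 -79.6]
(47, -87) [611.7 -89.7]
[ 437.7 -337.7   50. ]
[ 437.4 -339.7   50. ]
side proj [295.61591306 241.27248748] top [270.09673537 205.81529733]
side proj [295.60608679 223.49086339] top [268.3336492  203.40788632]
```

View pics/s_stand.png

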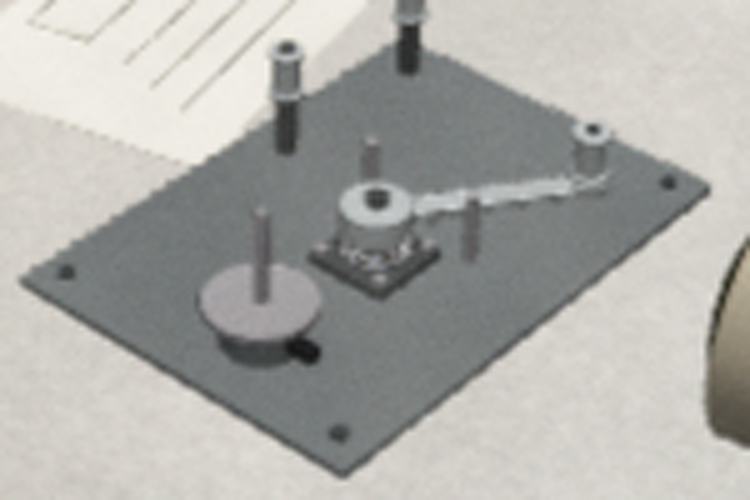

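Call:
drive_tool --motion '[[0.088, [-0.01, -0.0363, 0.0085], [0, 0, 0]], [0.088, [-0.01, -0.0363, 0.0085], [0, 0, 0]], [0.088, [-0.01, -0.0363, 0.0085], [0, 0, 0]], [0.088, [-0.01, -0.0363, 0.0085], [0, 0, 0]], [0.088, [-0.01, -0.0363, 0.0085], [0, 0, 0]], [0.088, [-0.01, -0.0363, 0.0085], [0, 0, 0]], [0.088, [-0.01, -0.0363, 0.0085], [0, 0, 0]], [0.088, [-0.01, -0.0363, 0.0085], [0, 0, 0]], [0.088, [0, 0, 0], [0, 0, 0]], [0.088, [0, 0, 0], [0, 0, 0]]]'

```text
clock: 1.55
position: [436.6, -338.4, 170.9]
ee_rot: [0.822, -0.57, 0.0, 0.0]
force: [-0.2, -0.8, 0.4]
opening: 88.2
```

```bash
python3 - <<'E'
from h import *
c=camera("wrist"); cv2.imwrite("pics/w1.png",c["pixels"][:,:,::-1]); o=observe(); print(o["position"],o["ee_rot"],o["force"],o["q"])
print(proj(c,[437.5,-339,50]),proj(c,[437.5,-339,0]))
E
```

```text
[ 436.42628416 -338.705583    170.9749516 ] [ 8.21718782e-01 -5.69893152e-01  1.36275305e-04  1.44593412e-04] [ 0.03982056 -0.86434904  0.34162599] [-8.74224394e-01  4.42673909e-01  1.40309424e+00 -2.14833108e-04
  1.29548515e+00  3.38585639e-01]
[319.85558713 196.29984783] [319.62503953 183.38298334]
```

View pics/w1.png

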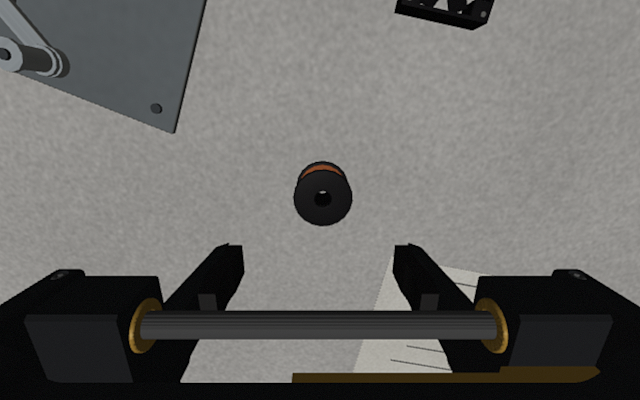

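```bash
cat >> h.py <<'E'
from scipy.spatial.transform import Rotation as Rn
def totool(w):
    o=observe(); return Rn.from_quat(o["ee_rot"]).inv().apply(np.asarray(w)-o["position"])
E
python3 - <<'E'
from h import *
c=camera("wrist"); g=cv2.cvtColor(c["pixels"],cv2.COLOR_RGB2GRAY)
roi=np.zeros_like(g); roi[150:238,275:375]=1
m=((g<70)&(roi>0)).astype(np.uint8)
hs=cv2.cvtColor(c["pixels"],cv2.COLOR_RGB2HSV)
m2=((hs[...,0]<20)&(hs[...,1]>110)&(hs[...,2]>60)&(roi>0))
ys,xs=np.nonzero(m2); print("copper",xs.min(),xs.max(),ys.min(),ys.max())
# lower half of flange outline (top flange)
cs,_=cv2.findContours(m,0,1); k=max(cs,key=cv2.contourArea)[:,0]
k=k[k[:,1]>190]; 
W=np.array([onz(c,u,v,50)[:2] for u,v in k])
A=np.c_[2*W,np.ones(len(W))]; x=np.linalg.lstsq(A,(W**2).sum(1),rcond=None)[0]; r=np.sqrt(x[2]+x[0]**2+x[1]**2)
print(x[:2],r, totool([x[0],x[1],50]))
crop(c,322,195,40,40,8,"w1c.png")
E
```

```text
copper 301 341 164 177
[ 436.46550607 -342.10099559] 28.74302630311769 [  3.06435023   1.03587965 121.01614752]
```

View pics/w1c.png

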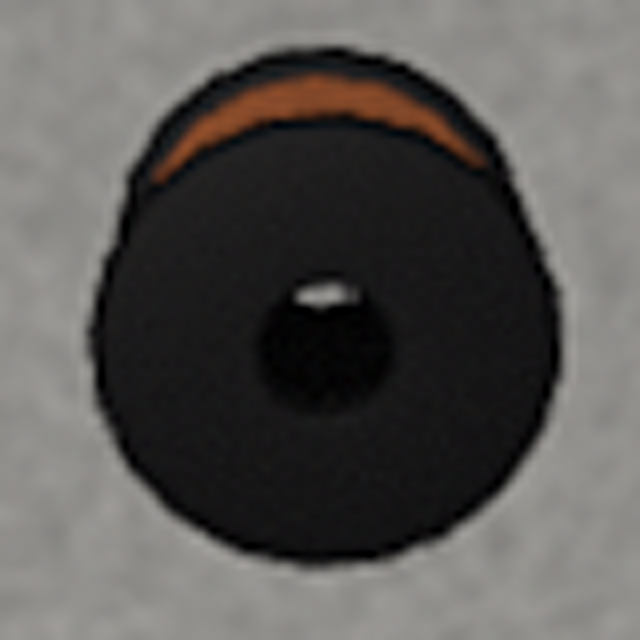

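Call:
drive_tool --motion '[[0.088, [0.003, 0.001, 0.02], [0, 0, 0]], [0.088, [0, 0, 0.03], [0, 0, 0]], [0.088, [0, 0, 0.03], [0, 0, 0]], [0.088, [0, 0, 0.03], [0, 0, 0]], [0.088, [0, 0, 0.02], [0, 0, 0]], [0.088, [0, 0, 0.013], [0, 0, 0]], [0.088, [0, 0, 0], [0, 0, 0]], [0.088, [0, 0, 0], [0, 0, 0]]]'

```text
clock: 2.65
position: [437.3, -341.7, 28.6]
ee_rot: [0.822, -0.57, 0.001, 0.0]
force: [-1.2, 0.3, 0.3]
opening: 87.9
```

```bash
python3 - <<'E'
from h import *
c=camera("wrist"); cv2.imwrite("pics/w2.png",c["pixels"][:,:,::-1]); o=observe(); print(o["position"],o["force"])
E
```

```text
[ 437.29074957 -341.70253889   28.62674067] [ 0.25364975 -0.74335735  0.66016937]
```

View pics/w2.png

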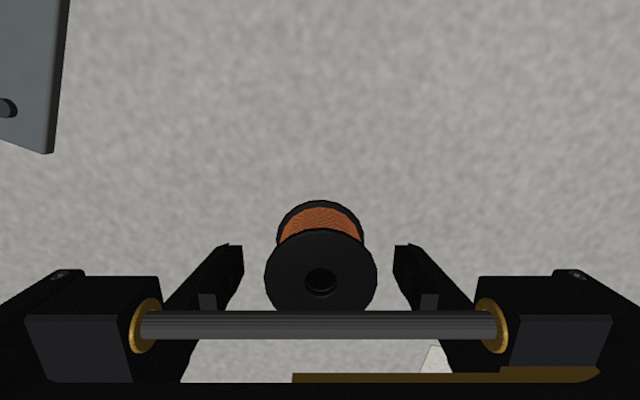

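The spool's top flange is at (264–377, 228–310), midway between the fingertips at 243 and 394, with the bore at about (320,282).

```bash
python3 - <<'E'
from h import *
c=camera("wrist"); o=observe(); p=o["position"]; print(proj(c,[p[0],p[1],50]), totool(onz(c,320.5,281.5,50)))
crop(c,320,275,70,50,5,"w2c.png")
E
```

```text
[319.63130591 280.20160819] [  0.48119326   0.76804597 -21.41786203]
```

View pics/w2c.png

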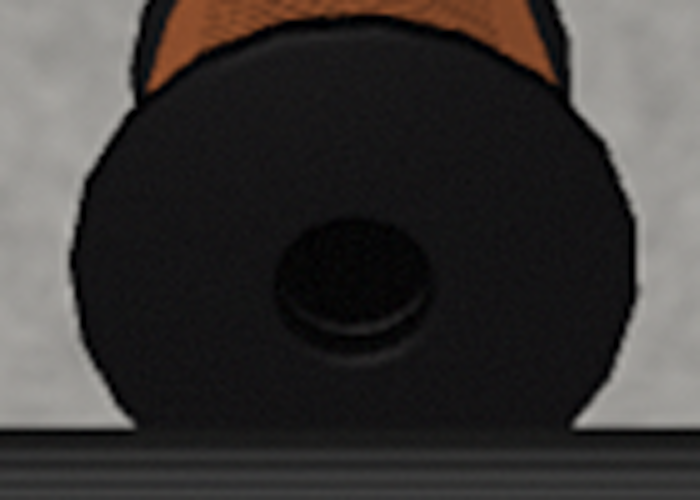

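Call:
drive_tool --motion '[[0.075, [0.0005, 0.0013, 0], [0, 0, 0]], [0.066, [0, 0, 0], [0, 0, 0]], [0.062, [0, 0, 0], [0, 0, 0]], [0.058, [0, 0, 0], [0, 0, 0]], [0.05, [0, 0, 0], [0, 0, 0]], [0.05, [0, 0, 0], [0, 0, 0]], [0.05, [0, 0, 0], [0, 0, 0]], [0.05, [0, 0, 0], [0, 0, 0]]]' --squeeze 35

```text
clock: 3.75
position: [436.1, -342.3, 27.8]
ee_rot: [0.822, -0.57, 0.0, 0.0]
force: [0.8, -1.3, 1.3]
opening: 57.0
```

Call:
drive_tool --motion '[[0.05, [0, 0, -0.005], [0, 0, 0]], [0.05, [0, 0, -0.015], [0, 0, 0]], [0.05, [0, 0, -0.02], [0, 0, 0]], [0.05, [0, 0, 0], [0, 0, 0]], [0.05, [0, 0, 0], [0, 0, 0]]]'

```text
clock: 4.38
position: [435.8, -341.9, 67.5]
ee_rot: [0.822, -0.57, -0.0, -0.0]
force: [-0.6, 0.7, -2.9]
opening: 57.5
```

```bash
python3 - <<'E'
from h import *
c=camera("wrist"); cv2.imwrite("pics/w3.png",c["pixels"][:,:,::-1]); o=observe(); print(o["position"],o["force"],o["opening"])
s=camera("side"); crop(s,420,185,50,40,7,"s3.png")
print(totool([0,0,0]))
crop(c,320,275,70,50,5,"w3c.png")
E
```

```text
[ 435.7169829  -341.84431186   67.21731299] [ 0.05450055 -0.0401448  -3.50488139] 57.0515989650175
[-472.99463778  287.92167771   67.87221557]
```

View pics/w3.png

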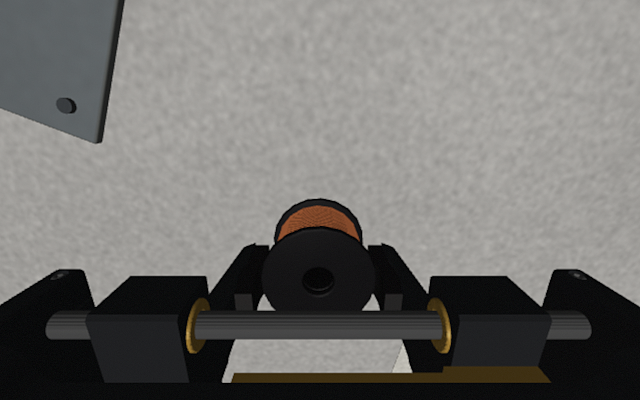

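View pics/w3c.png

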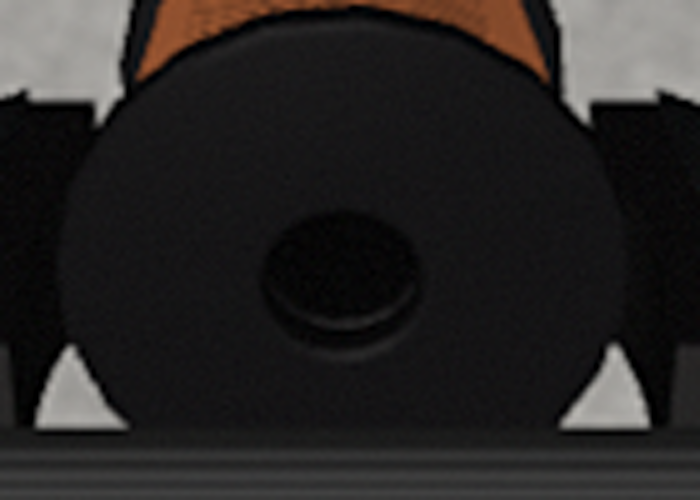

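View pics/s3.png

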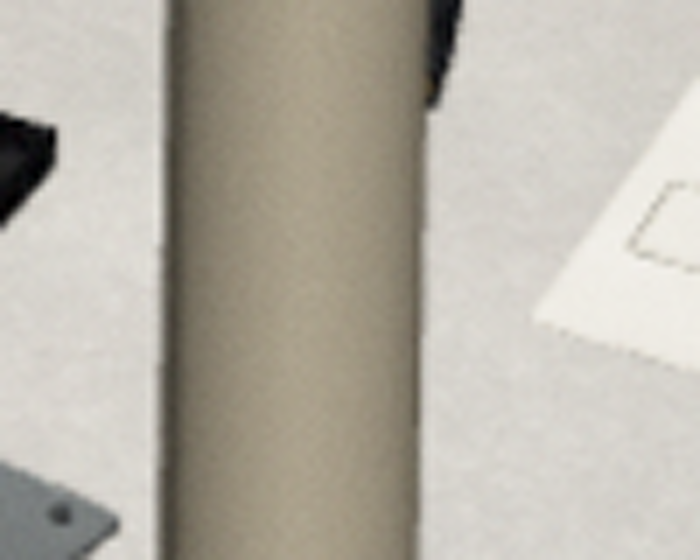

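Call:
drive_tool --motion '[[0.05, [0, 0, -0.03], [0, 0, 0]], [0.05, [0, 0, -0.03], [0, 0, 0]], [0.05, [0, 0, -0.03], [0, 0, 0]], [0.05, [-0.018, -0.008, 0], [0, 0, 0]], [0.05, [-0.03, -0.014, 0], [0, 0, 0]], [0.05, [-0.036, -0.016, 0], [0, 0, 0]], [0.05, [-0.036, -0.016, 0], [0, 0, 0]], [0.05, [-0.036, -0.017, 0], [0, 0, 0]], [0.05, [-0.036, -0.017, 0], [0, 0, 0]], [0.05, [-0.036, -0.017, 0], [0, 0, 0]], [0.05, [-0.036, -0.017, 0], [0, 0, 0]], [0.05, [-0.036, -0.017, 0], [0, 0, 0]], [0.05, [-0.036, -0.017, 0], [0, 0, 0]], [0.05, [-0.03, -0.014, 0], [0, 0, 0]], [0.05, [-0.02, -0.008, 0], [0, 0, 0]], [0.05, [-0.01, -0.004, 0], [0, 0, 0]], [0.05, [0, 0, 0], [0, 0, 0]], [0.05, [0, 0, 0], [0, 0, 0]]]'

```text
clock: 6.72
position: [467.2, 92.0, 157.4]
ee_rot: [0.822, -0.57, -0.0, 0.0]
force: [0.6, -0.3, -3.7]
opening: 57.1
```

```bash
python3 - <<'E'
from h import *
c=camera("wrist"); cv2.imwrite("pics/w4.png",c["pixels"][:,:,::-1]); o=observe(); print(o["position"],o["ee_rot"],o["force"],o["opening"])
t=camera("top");crop(t,290,205,80,60,5,"t4.png")
s=camera("side"); crop(s,320,232,80,60,5,"s4.png")
E
```

```text
[467.26049501  91.92675517 157.5110792 ] [ 8.21676364e-01 -5.69954304e-01 -1.42277400e-04  1.52338151e-04] [ 0.48602971 -0.13515981 -2.12105178] 57.166265632592335
```

View pics/w4.png

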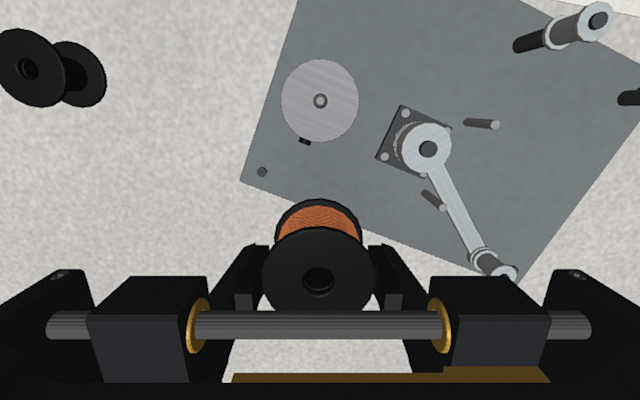

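View pics/s4.png

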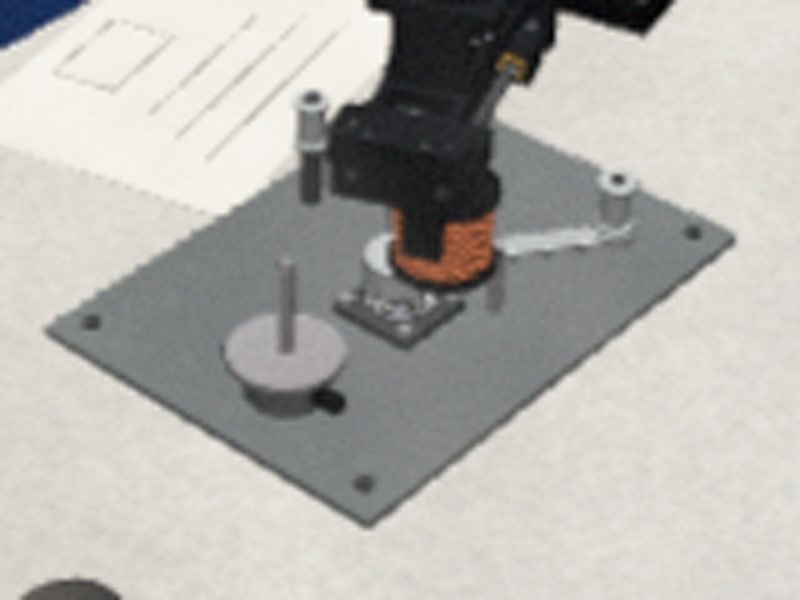

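View pics/t4.png

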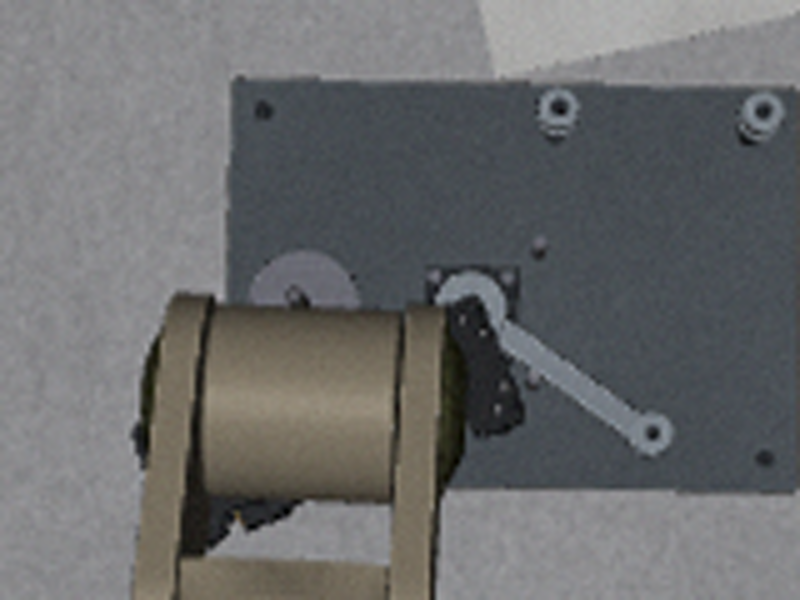

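```bash
python3 - <<'E'
from h import *
c=camera("wrist"); g=cv2.cvtColor(c["pixels"],cv2.COLOR_RGB2GRAY)
o=observe(); zt=o["position"][2]
crop(c,320,100,50,50,8,"w4c.png"); crop(c,318,275,70,50,5,"w4b.png")
print("tip",totool(onz(c,320.3,100.3,107)).round(2),"plat",totool(onz(c,319.5,100.5,45)).round(2))
print("bore",totool(onz(c,317.8,281.8,zt+22)).round(2))
print("nominal tip",totool([551.6,124.4,107]).round(2), onz(c,320.3,100.3,107))
E
```

```text
tip [  0.64 -88.48  50.72] plat [  0.36 -89.67 112.72]
bore [ -0.9    0.52 -22.  ]
nominal tip [ -0.84 -90.2   50.72] [550.51178248 122.40672558 107.        ]
```

View pics/w4c.png

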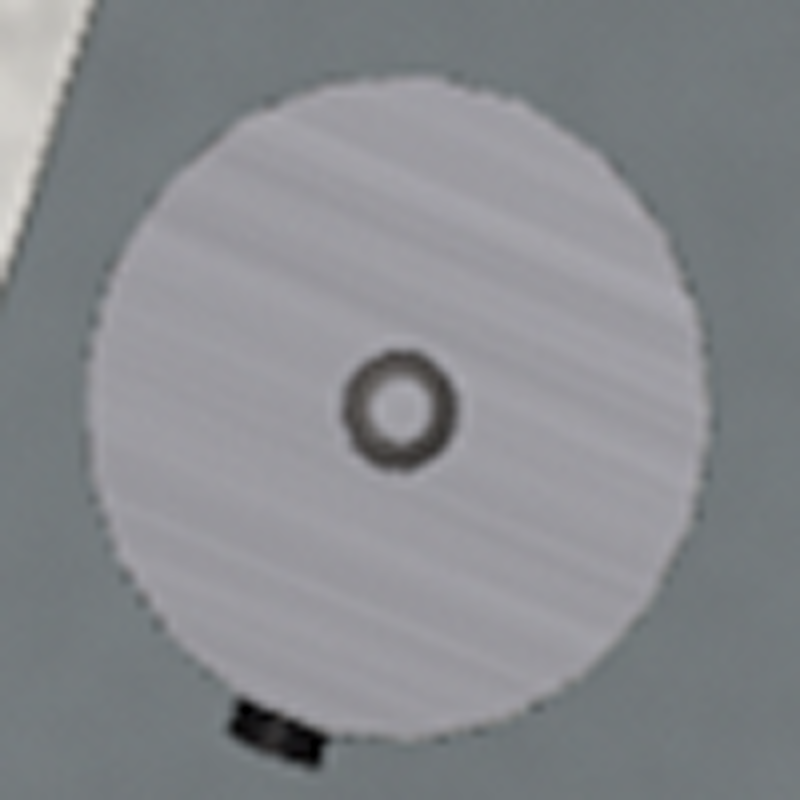

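View pics/w4b.png

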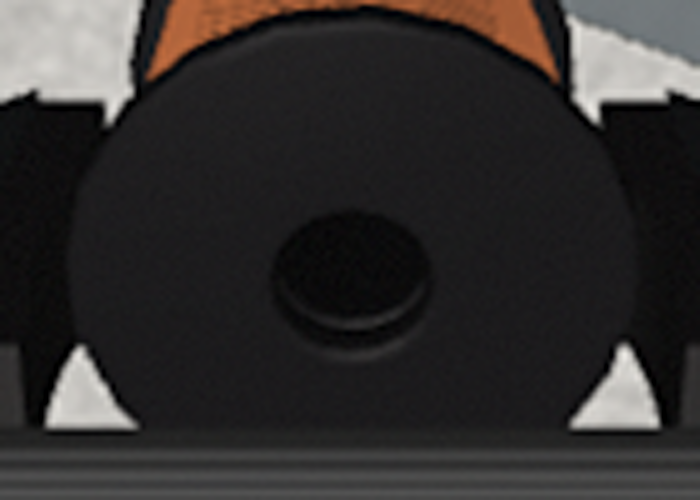

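Call:
drive_tool --motion '[[0.05, [0.001, -0.02, 0], [0, 0, 0]], [0.05, [0, -0.025, 0], [0, 0, 0]], [0.05, [0, -0.025, 0], [0, 0, 0]], [0.05, [0, -0.014, 0], [0, 0, 0]], [0.05, [0, -0.005, 0.008], [0, 0, 0]], [0.05, [0, 0, 0.008], [0, 0, 0]], [0.05, [0, 0, 0], [0, 0, 0]], [0.05, [0, 0, 0], [0, 0, 0]], [0.05, [0, 0, 0], [0, 0, 0]]]'

```text
clock: 8.05
position: [551.0, 122.8, 142.1]
ee_rot: [0.822, -0.57, 0.0, -0.0]
force: [-0.3, 0.2, -2.7]
opening: 56.8
```

```bash
python3 - <<'E'
from h import *
o=observe(); print(o["position"],o["ee_rot"],o["force"],o["opening"])
s=camera("side"); crop(s,297,225,40,35,10,"s5.png")
t=camera("top");crop(t,280,205,60,45,6,"t5.png")
E
```

```text
[551.04405103 122.79334508 142.10243199] [ 8.21911667e-01 -5.69614890e-01  2.46333472e-04 -1.69427886e-04] [-0.25320346  0.18955091 -2.7308716 ] 56.77212064948085
```

View pics/s5.png

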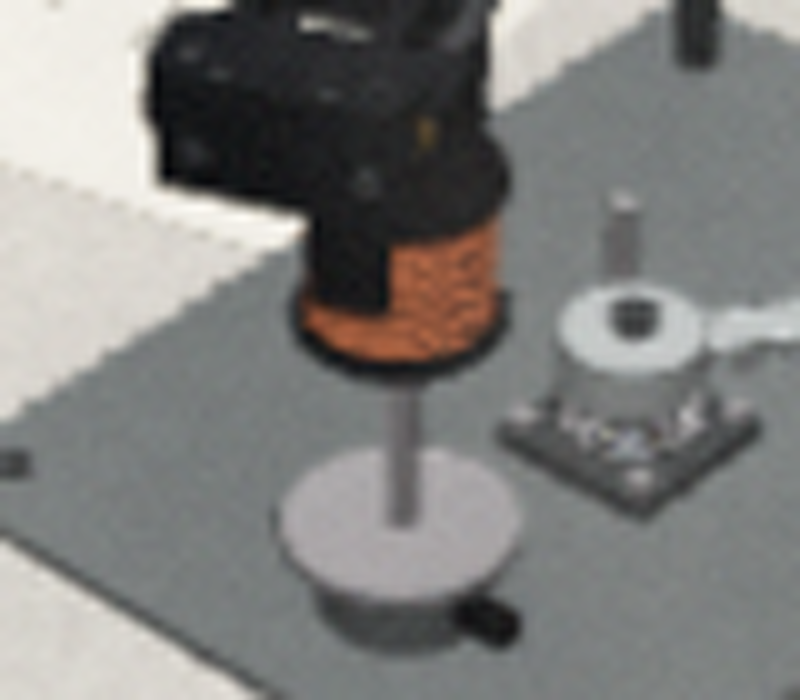

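View pics/t5.png

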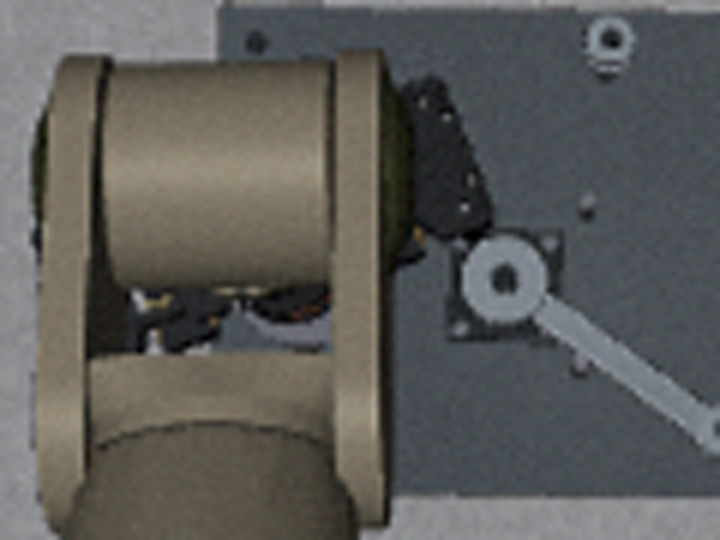

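The side view has the spindle at column about 404 of the crop and the bottom flange spanning 291–511 (centre 401), so they line up to within about 0.6 mm. I'll start lowering it.

Call:
drive_tool --motion '[[0.05, [0, 0, 0.004], [0, 0, 0]], [0.05, [0, 0, 0.004], [0, 0, 0]], [0.05, [0, 0, 0.004], [0, 0, 0]], [0.05, [0, 0, 0.004], [0, 0, 0]], [0.05, [0, 0, 0], [0, 0, 0]]]'

```text
clock: 8.78
position: [550.9, 122.8, 125.3]
ee_rot: [0.822, -0.57, -0.0, 0.0]
force: [-0.3, 0.5, -2.0]
opening: 57.0
```

Call:
drive_tool --motion '[[0.05, [0, 0, 0.008], [0, 0, 0]], [0.05, [0, 0, 0.008], [0, 0, 0]], [0.05, [0, 0, 0.008], [0, 0, 0]], [0.05, [0, 0, 0.008], [0, 0, 0]], [0.05, [0, 0, 0.008], [0, 0, 0]], [0.05, [0, 0, 0.004], [0, 0, 0]], [0.05, [0, 0, 0], [0, 0, 0]]]'

```text
clock: 9.65
position: [551.0, 122.9, 81.5]
ee_rot: [0.822, -0.57, -0.0, 0.0]
force: [-0.7, -0.2, -2.8]
opening: 57.0
```

```bash
python3 - <<'E'
from h import *
o=observe(); print(o["position"],o["force"],o["wrist_torque"],o["opening"])
s=camera("side"); crop(s,297,225,40,35,10,"s6.png")
E
```

```text
[550.98284587 122.85592891  81.51722962] [-0.68313948 -0.23725521 -2.76733836] [ 0.00791856 -0.02972919  0.02365774] 57.01572941113324
```

View pics/s6.png

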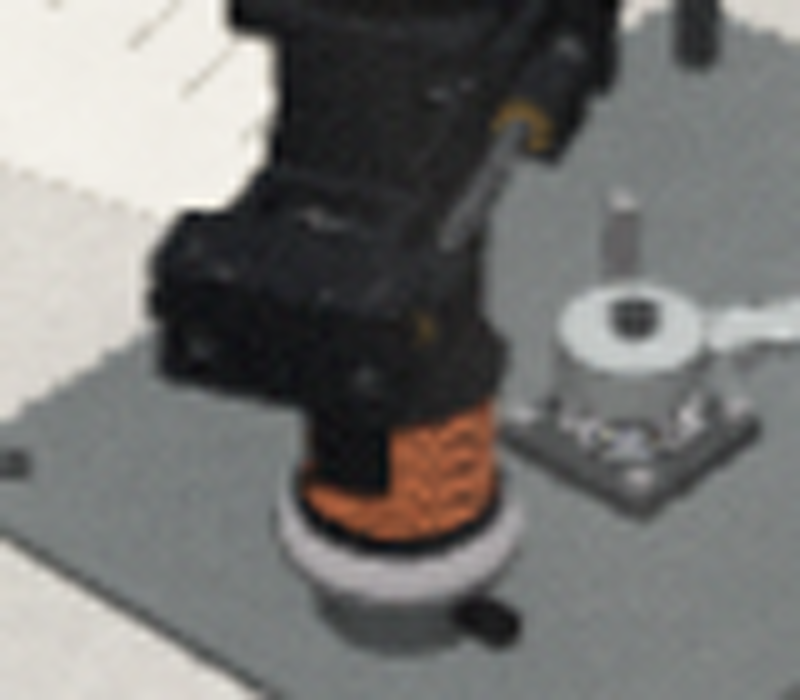

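Clean so far, with about 8 mm left. I'll go down in small steps until it touches.

Call:
drive_tool --motion '[[0.05, [0, 0, 0.003], [0, 0, 0]], [0.05, [0, 0, 0.003], [0, 0, 0]], [0.05, [0, 0, 0.001], [0, 0, 0]], [0.05, [0, 0, 0], [0, 0, 0]], [0.05, [0, 0, 0], [0, 0, 0]]]'

```text
clock: 10.32
position: [551.1, 122.9, 74.8]
ee_rot: [0.822, -0.57, 0.0, -0.0]
force: [-0.1, 0.7, -2.8]
opening: 57.2
```

Call:
drive_tool --motion '[[0.05, [0, 0, 0.001], [0, 0, 0]], [0.05, [0, 0, 0], [0, 0, 0]], [0.05, [0, 0, 0], [0, 0, 0]]]'

```text
clock: 10.7
position: [551.1, 122.8, 73.7]
ee_rot: [0.822, -0.57, -0.0, 0.0]
force: [0.2, -0.1, -2.4]
opening: 56.8
```

Call:
drive_tool --motion '[[0.05, [0, 0, 0.001], [0, 0, 0]], [0.05, [0, 0, 0], [0, 0, 0]], [0.05, [0, 0, 0], [0, 0, 0]]]'

```text
clock: 11.08
position: [551.1, 122.8, 72.8]
ee_rot: [0.822, -0.57, 0.0, -0.0]
force: [-1.7, -0.4, -1.2]
opening: 57.3
```

Call:
drive_tool --motion '[[0.05, [0, 0, 0.001], [0, 0, 0]], [0.05, [0, 0, 0], [0, 0, 0]], [0.05, [0, 0, 0], [0, 0, 0]]]'

```text
clock: 11.45
position: [551.2, 122.9, 72.8]
ee_rot: [0.822, -0.57, 0.0, -0.0]
force: [-3.0, 0.0, 7.7]
opening: 56.9
```

The vertical force has reversed to +7.7 N, so it has seated. I'll take the push off and release.

Call:
drive_tool --motion '[[0.056, [0, 0, -0.0005], [0, 0, 0]], [0.06, [0, 0, 0], [0, 0, 0]], [0.064, [0, 0, 0], [0, 0, 0]], [0.072, [0, 0, 0], [0, 0, 0]], [0.08, [0, 0, 0], [0, 0, 0]], [0.08, [0, 0, 0], [0, 0, 0]]]'

```text
clock: 12.2
position: [551.1, 122.8, 72.2]
ee_rot: [0.822, -0.57, -0.0, 0.0]
force: [0.0, 0.4, -0.3]
opening: 80.2
```

```bash
python3 - <<'E'
from h import *
o=observe(); print(o["position"],o["force"],o["opening"])
s=camera("side"); crop(s,297,225,40,35,10,"s7.png")
c=camera("wrist"); cv2.imwrite("pics/w7.png",c["pixels"][:,:,::-1])
E
```

```text
[551.06090851 122.83456155  72.20277725] [ 0.04050909  0.41453242 -0.31492421] 80.19480543004947
```

View pics/s7.png

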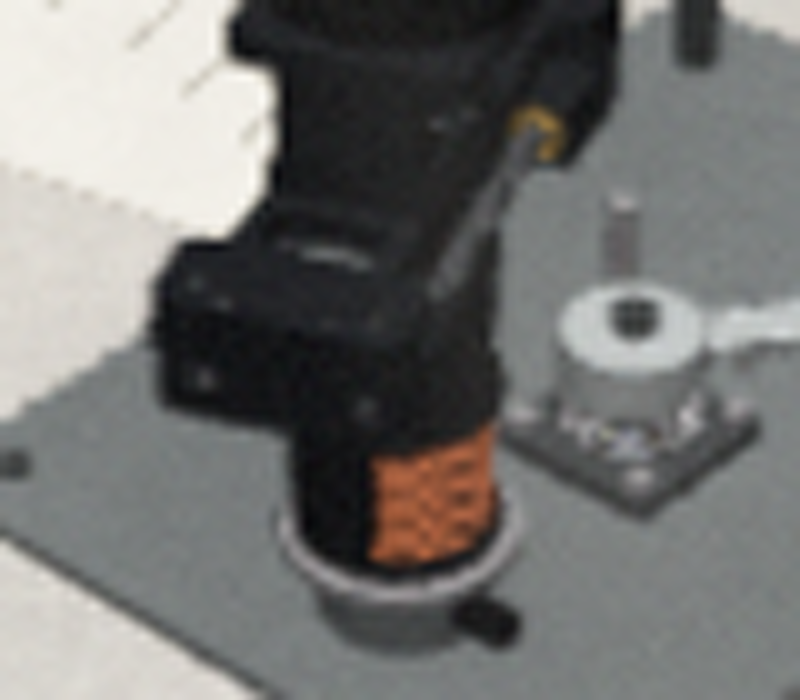

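View pics/w7.png

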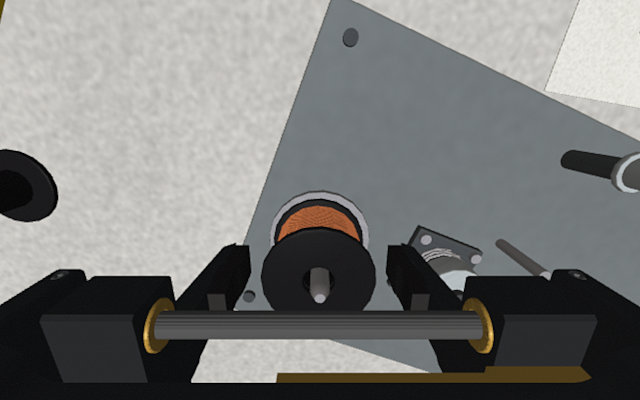

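The spool is sitting flat on the platter with the spindle through its bore (tip at about (319,295) in the wrist view), and the fingers are clear. Next I'll lift off and go to the roller.

Call:
drive_tool --motion '[[0.08, [0, 0, -0.01], [0, 0, 0]], [0.08, [0, 0, -0.026], [0, 0, 0]], [0.08, [0, 0, -0.026], [0, 0, 0]], [0.08, [0, 0, -0.026], [0, 0, 0]], [0.08, [0.027, 0.0246, 0], [0, 0, 0]], [0.08, [0.027, 0.0246, 0], [0, 0, 0]], [0.08, [0.027, 0.0246, 0], [0, 0, 0]], [0.08, [0.027, 0.0246, 0], [0, 0, 0]], [0.05, [0.027, 0.0246, 0], [0, 0, 0]], [0.05, [0.027, 0.0246, 0], [0, 0, 0]], [0.05, [0, 0, 0], [0, 0, -0.142]], [0.05, [0, 0, 0], [0, 0, -0.142]], [0.05, [0, 0, 0], [0, 0, -0.142]], [0.05, [0, 0, 0], [0, 0, -0.142]], [0.05, [0, 0, 0], [0, 0, 0]], [0.05, [0, 0, 0], [0, 0, 0]]]'

```text
clock: 14.3
position: [469.8, -80.7, 160.6]
ee_rot: [0.948, -0.318, 0.0, 0.0]
force: [0.4, 0.2, -0.5]
opening: 50.0
```

```bash
python3 - <<'E'
from h import *
o=observe(); print(o["position"],o["ee_rot"],o["force"],o["opening"],o["q"])
c=camera("wrist"); cv2.imwrite("pics/w8.png",c["pixels"][:,:,::-1])
print(proj(c,[470,-81,88]),totool([470,-81,88]))
s=camera("side"); crop(s,320,225,80,60,5,"s8.png")
E
```

```text
[469.78981375 -80.6853714  160.58655434] [ 9.48177145e-01 -3.17742095e-01  2.51730180e-04  2.19037734e-05] [ 0.42233426  0.23990847 -0.49078462] 50.01795962674541 [-4.19160773e-01  3.32521972e-01  1.62296678e+00  4.91832157e-06
  1.18559856e+00  2.27531847e-01]
[319.31870203 215.15300459] [ 0.36535647  0.14039868 72.48495214]
```

View pics/w8.png

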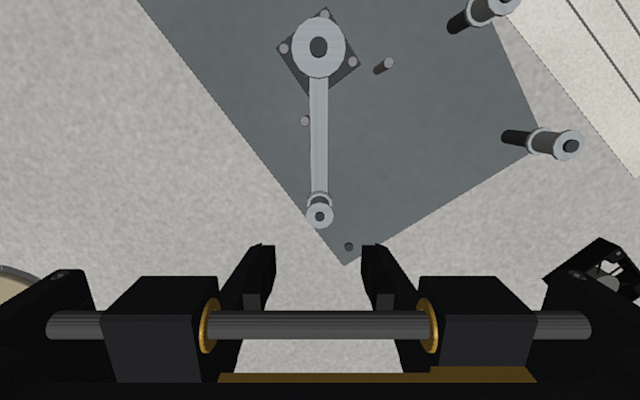

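View pics/s8.png

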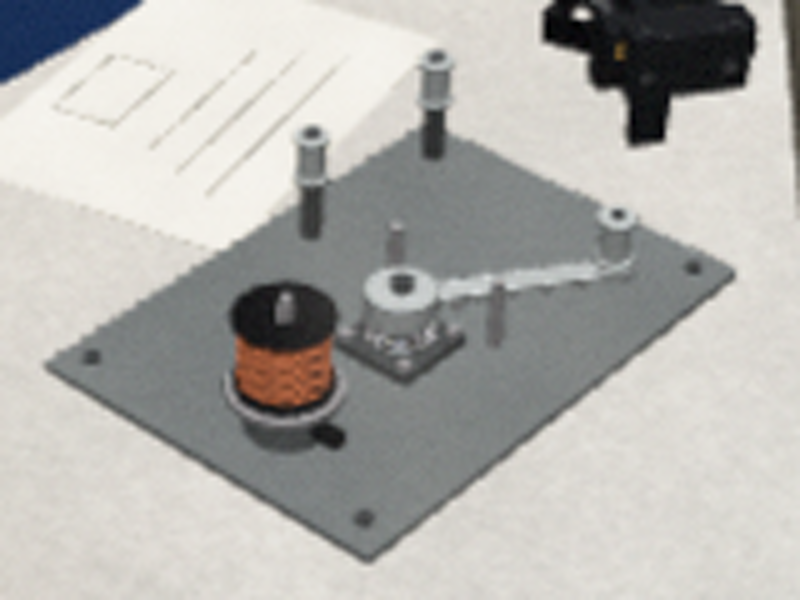

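The spool is seated. The roller is at (320,216), within 1 px of the prediction, and the arm bar lies along the image vertical. I'll descend and pinch it.

Call:
drive_tool --motion '[[0.05, [0.0003, 0.0003, 0.03], [0, 0, 0]], [0.05, [0, 0, 0.03], [0, 0, 0]], [0.05, [0, 0, 0.025], [0, 0, 0]], [0.05, [0, 0, 0.013], [0, 0, 0]], [0.05, [0, 0, 0.006], [0, 0, 0]], [0.05, [0, 0, 0], [0, 0, 0]], [0.05, [0, 0, 0], [0, 0, 0]]]'

```text
clock: 15.28
position: [470.2, -81.2, 56.9]
ee_rot: [0.949, -0.317, 0.001, 0.0]
force: [0.1, -0.7, 0.3]
opening: 50.2
```

```bash
python3 - <<'E'
from h import *
o=observe(); print(o["position"],o["force"],o["opening"])
c=camera("wrist"); crop(c,318,240,100,70,4,"w9.png")
E
```

```text
[470.17400622 -81.22913254  56.88582705] [ 0.14245801 -0.67794363  0.28281455] 50.227919940057674
```

View pics/w9.png

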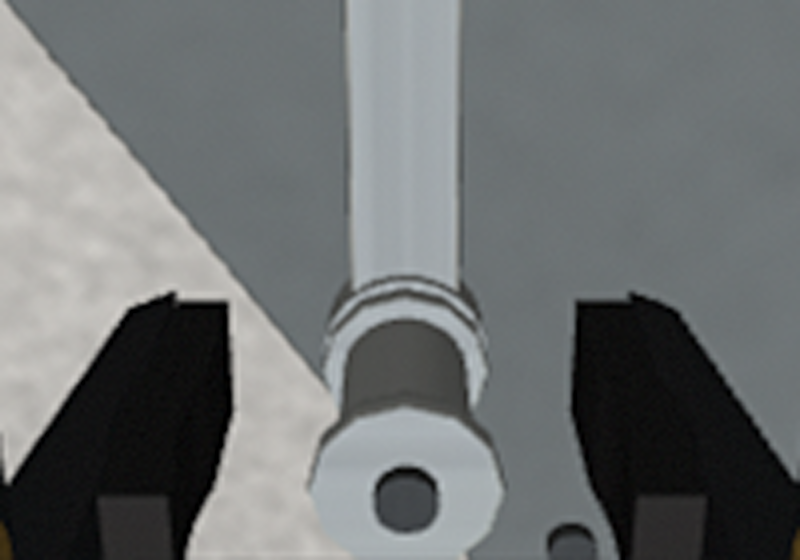

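The roller is centred between the fingertips, so I'll close.

Call:
drive_tool --motion '[[0.035, [0, 0, 0], [0, 0, 0]], [0.028, [0, 0, 0], [0, 0, 0]], [0.02, [0, 0, 0], [0, 0, 0]], [0.01, [0, 0, 0], [0, 0, 0]], [0.01, [0, 0, 0], [0, 0, 0]], [0.01, [0, 0, 0], [0, 0, 0]], [0.01, [0, 0, 0], [0, 0, 0]]]' --squeeze 40

```text
clock: 16.2
position: [470.3, -81.4, 56.4]
ee_rot: [0.949, -0.316, 0.001, 0.0]
force: [4.0, -3.5, -0.5]
opening: 21.1
```

```bash
python3 - <<'E'
from h import *
o=observe(); print(o["position"],o["force"],o["opening"])
c=camera("wrist"); crop(c,318,240,100,70,4,"w10.png")
# tool-frame arc steps: jaw x is tangent. piv from wrist-corrected stand
E
```

```text
[470.34802799 -81.44883606  56.42783635] [ 4.02959222 -3.50148511 -0.47985169] 21.095749650428207
```

View pics/w10.png

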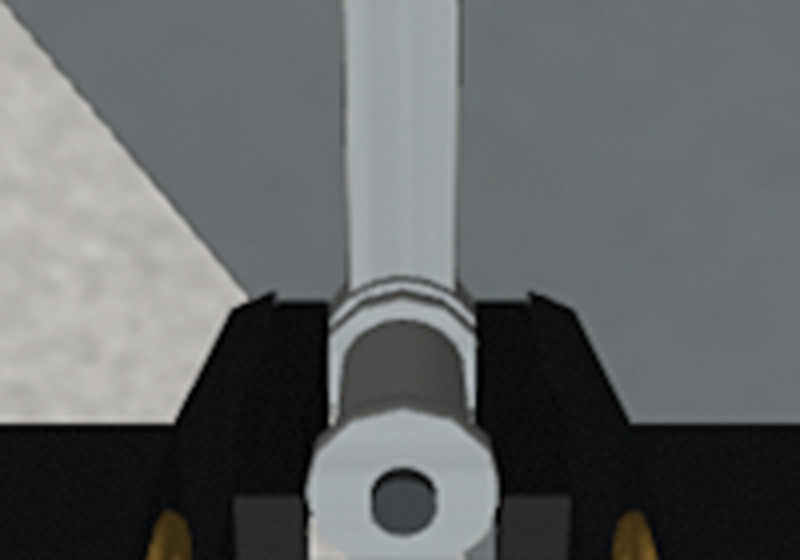

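The roller is pinched (opening 21 mm) and centred. Now the arc: tool x runs along the tangent and the pivot is at tool y −130 mm. I'll take 0.06 rad per row first.

Call:
drive_tool --motion '[[0.01, [0.0078, -0.0002, 0], [0, 0, -0.06]], [0.01, [0.0078, -0.0002, 0], [0, 0, -0.06]], [0.01, [0.0078, -0.0002, 0], [0, 0, -0.06]], [0.01, [0.0078, -0.0002, 0], [0, 0, -0.06]], [0.01, [0.0078, -0.0003, 0], [0, 0, -0.06]], [0.01, [0, 0, 0], [0, 0, 0]], [0.01, [0, 0, 0], [0, 0, 0]]]'

```text
clock: 17.12
position: [502.8, -99.1, 56.2]
ee_rot: [0.985, -0.172, -0.001, -0.0]
force: [-3.0, 0.3, 5.3]
opening: 21.4
```

```bash
cat > k.py <<'E'
from h import *
o=observe(); R=Rn.from_quat(o["ee_rot"]).inv()
print(o["position"],"F tool",R.apply(o["force"]).round(2),o["opening"])
piv=np.array([548.3-.5,24.4-1.6]); d=o["position"][:2]-piv
print("pivot dist",np.hypot(*d),"theta",np.arctan2(d[1],d[0])+np.radians(125)+.0326, "pivot dir in tool",R.apply([*-d,0]).round(1))
E
python3 k.py
```

```text
[502.82623726 -99.05115134  56.21738003] F tool [-2.93  0.74 -5.31] 21.35465812716045
pivot dist 129.8858822892716 theta 0.2898879912642847 pivot dir in tool [   1.1 -129.9    0. ]
```

Call:
drive_tool --motion '[[0.01, [0.0078, -0.0002, -0.0004], [0, 0, -0.06]], [0.01, [0.0078, -0.0002, 0], [0, 0, -0.06]], [0.01, [0.0078, -0.0003, 0], [0, 0, -0.06]], [0.01, [0.0078, -0.0002, 0], [0, 0, -0.06]], [0.01, [0.0078, -0.0002, 0], [0, 0, -0.06]], [0.01, [0.0078, -0.0003, 0], [0, 0, -0.06]], [0.01, [0, 0, 0], [0, 0, 0]], [0.01, [0, 0, 0], [0, 0, 0]]]'

```text
clock: 18.12
position: [548.8, -106.9, 56.4]
ee_rot: [1.0, 0.007, -0.001, -0.0]
force: [-4.2, -1.3, 1.6]
opening: 21.1
```

```bash
python3 k.py
```

```text
[ 548.84881353 -106.93563031   56.36103142] F tool [-4.27  1.25 -1.54] 21.142267248045062
pivot dist 129.73986967220895 theta 0.6515492986525013 pivot dir in tool [ 8.000e-01 -1.297e+02  1.000e-01]
```

Call:
drive_tool --motion '[[0.01, [0.0078, -0.0002, 0], [0, 0, -0.06]], [0.01, [0.0078, -0.0002, 0], [0, 0, -0.06]], [0.01, [0.0078, -0.0002, 0], [0, 0, -0.06]], [0.01, [0.0078, -0.0002, 0], [0, 0, -0.06]], [0.01, [0.0078, -0.0002, 0], [0, 0, -0.06]], [0.01, [0.0078, -0.0002, 0], [0, 0, -0.06]], [0.01, [0.0078, -0.0002, 0], [0, 0, -0.06]], [0.01, [0, 0, 0], [0, 0, 0]], [0.01, [0, 0, 0], [0, 0, 0]]]'

```text
clock: 19.25
position: [601.7, -95.0, 56.3]
ee_rot: [0.977, 0.215, -0.001, -0.001]
force: [-5.6, -1.5, 1.9]
opening: 21.1
```

```bash
python3 k.py
```

```text
[601.7091324  -95.03179792  56.31646709] F tool [-5.68 -0.98 -1.91] 21.111414516736765
pivot dist 129.57826652845233 theta 1.07254624752314 pivot dir in tool [   0.7 -129.6    0.2]
```

Call:
drive_tool --motion '[[0.01, [0.004, -0.0001, 0], [0, 0, -0.03]], [0.01, [0.004, 0, 0], [0, 0, -0.03]], [0.01, [0, 0, 0], [0, 0, 0]], [0.01, [0, 0, 0], [0, 0, 0]]]'

```text
clock: 19.75
position: [608.8, -91.5, 56.3]
ee_rot: [0.97, 0.245, -0.001, -0.001]
force: [-5.8, -0.9, 2.0]
opening: 21.2
```

Call:
drive_tool --motion '[[0.01, [0.001, 0, 0], [0, 0, -0.008]], [0.01, [0.001, 0, 0], [0, 0, -0.008]], [0.01, [0, 0, 0], [0, 0, 0]], [0.01, [0, 0, 0], [0, 0, 0]]]'

```text
clock: 20.25
position: [610.5, -90.6, 56.3]
ee_rot: [0.968, 0.252, -0.001, -0.001]
force: [-6.3, -1.2, 1.9]
opening: 21.2
```

```bash
python3 k.py
```

```text
[610.48929319 -90.57015352  56.34531284] F tool [-6.06 -2.03 -1.87] 21.24877451203436
pivot dist 129.54821183469716 theta 1.1485790601674577 pivot dir in tool [   0.6 -129.5    0.2]
```

Call:
drive_tool --motion '[[0.01, [0.001, 0, 0], [0, 0, -0.008]], [0.01, [0, 0, 0], [0, 0, 0]], [0.01, [0, 0, 0], [0, 0, 0]]]'

```text
clock: 20.62
position: [610.7, -90.4, 56.3]
ee_rot: [0.967, 0.256, -0.002, -0.001]
force: [-9.3, -4.1, 3.6]
opening: 21.0
```

Call:
drive_tool --motion '[[0.01, [0.001, 0, 0], [0, 0, -0.004]], [0.01, [0, 0, 0], [0, 0, 0]], [0.01, [0, 0, 0], [0, 0, 0]]]'

```text
clock: 21.0
position: [610.9, -90.3, 56.2]
ee_rot: [0.966, 0.258, -0.003, -0.001]
force: [-13.9, -4.9, 4.7]
opening: 21.0
```

```bash
python3 k.py
```

```text
[610.86624922 -90.33744661  56.22606553] F tool [-14.49  -2.72  -4.65] 21.011758553813223
pivot dist 129.5277330042394 theta 1.1519952468485253 pivot dir in tool [   1.7 -129.5    0.3]
```

The roller has stopped moving: 2 mm commanded gave about 0.4 mm of travel. The tangential force has risen from 6 to 14 N, so it's against the stop. I'll hold and check the pictures.

Call:
drive_tool --motion '[[0.01, [0, 0, 0], [0, 0, 0]], [0.01, [0, 0, 0], [0, 0, 0]], [0.01, [0, 0, 0], [0, 0, 0]], [0.01, [0, 0, 0], [0, 0, 0]], [0.01, [0, 0, 0], [0, 0, 0]], [0.01, [0, 0, 0], [0, 0, 0]], [0.01, [0, 0, 0], [0, 0, 0]], [0.01, [0, 0, 0], [0, 0, 0]]]'

```text
clock: 22.0
position: [610.8, -90.3, 56.2]
ee_rot: [0.966, 0.258, -0.003, -0.001]
force: [-12.3, -5.9, 4.8]
opening: 21.2
```

```bash
python3 k.py; python3 - <<'E'
from h import *
c=camera("wrist"); cv2.imwrite("pics/w11.png",c["pixels"][:,:,::-1])
s=camera("side"); cv2.imwrite("pics/s11.png",s["pixels"][:,:,::-1])
E
```

```text
[610.83182006 -90.34804508  56.23730839] F tool [-13.62  -0.99  -4.69] 21.168964780494864
pivot dist 129.5202318039431 theta 1.1517232208814103 pivot dir in tool [   1.8 -129.5    0.3]
```

View pics/w11.png

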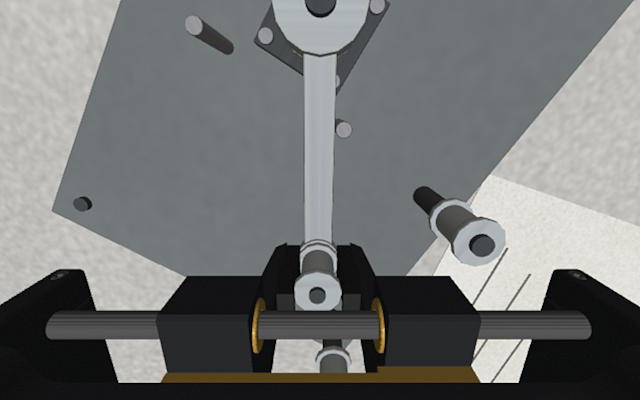

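View pics/s11.png

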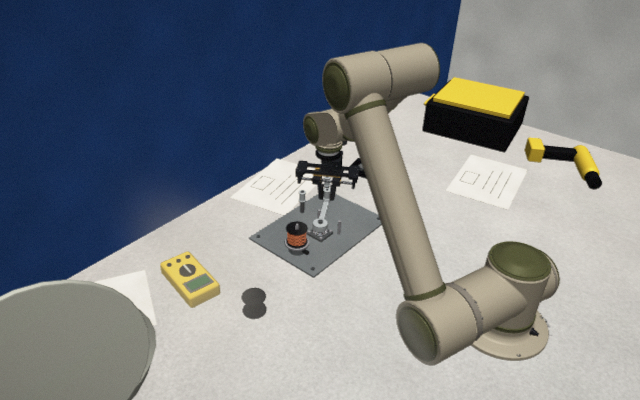

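The wrist view shows the bar against the stop pin at (343,130), with the roller pinched at (317,293). In the side view the spool is on the platter at (297,237), and the empty spool and multimeter haven't moved. The force is steady, so I'll hand it in.

```bash
python3 -c "
from workcell import *
print(sign_off())"
```

```text
the job is handed in; nothing more can be done
None
```

The full spool is on the platter and released, and the tension arm is held against its stop. I handed the job in at about 22 s of the 64 s allowed.

- **Spool:** I gripped it across the top flange, moved it over the spindle and lowered it until the platter took the load (force went from −2.8 N to +7.7 N). Then I eased off and let go. Both the wrist and side views showed it flat on the platter with the spindle through the bore.
- **Tension arm:** I pinched the roller and drew it round its arc in small steps, without letting it slip. The measured angle is 1.152 rad against the 1.15 rad stop. It stopped moving there, and the push rose from about 6 N to a steady 13–14 N. The wrist picture shows the bar against the stop pin, and the gripper is still holding at 40 N.
- **Things left alone:** in the last side picture the empty spool and multimeter had not moved. The fan was hidden behind the arm in that picture, so I didn't check it at the end; the gripper never went near it.
- **Disagreements:** the top and wrist cameras differed by about 2 mm on the spindle position. I used the wrist camera, and the side view agreed with it. The finger opening also read about 3 mm under the known width on both grips, which I took as an offset.

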